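Refit the gas-bay cover under the hot oven lid

TASK

Put the loose aluminium bay cover back over the open gas bay of the valve box: tuck its plain rear edge fully home under the overlapping front edge of the white oven lid, with its two front slots over the screw holes, without lifting the lid because the oven beneath is hot. The cover rests on a sprung copper earthing strip, so the job ends with the robot still holding it pressed down flat against the box, ready for the screws. Leave the tray, bottle and vial rack where they are.

Things in the scene. Friction and masses are not known exactly. Their poses are not given: they have to be found in the camera images.
- valve_box: Grey valve box fixed on the bench, 360 (x) x 220 (y) x 161 mm high. Origin: centre of its underside; x from its front (robot side) to its rear, z up. In its top front is an open bay; the flat rim the cover lies on is 130 mm up: front ledge x -180 to -150, sides |y| 80 to 110, cross rail x -85 to -46 running in under the lid. At x -46 the oven body stands up: the stop for the rear edge.
- lap_edge (a point): Middle of the lower front edge of the oven lid, which laps over the cover: x -73, y 0, z 141 mm in the box's frame, axes as the box's. The lap reaches 27 mm from here to the stop, leaves an 11 mm high gap above the rail over the whole 220 mm width (open at both ends), and is 4 mm thick; 43 mm behind its edge the lid rises to 20 mm above this point.
- oven_lid (a joint): Angle of the white oven lid (0.35 kg, 220 mm wide), rad: 0 shut, grows as its front edge lifts. It lies shut by its own weight only and pivots freely on a hinge 203 mm behind its front edge; about 2 N up at the front edge lifts it.
- earth_strip (a joint): Travel of the sprung copper earthing strip on the front ledge, m: 0 free (top stands 4 mm proud of the ledge), 0.004 pressed flush. 14 x 110 mm, centred at x -160, y 0 in the box's frame. Its spring gives 2 N at the start and 6 N when flush, more than the cover's own weight presses on it.
- screw_hole_left (a point): Threaded screw hole, 7 mm dark spot, in the front ledge at x -168, y +75, z 130 mm in the box's frame. Axes as the box's.
- screw_hole_right (a point): The other screw hole, at x -168, y -75, z 130 mm in the box's frame. Axes as the box's.
- cover_grip (a point): Centre of the cover's upright black grip, to be grasped: a bar 12 mm thick (x), 80 long (y), 36 high, 3 to 39 mm above the plate's underside (this centre 21). Axes: x to the plain rear edge, z up. The loose cover, 130 (x) x 180 (y) x 3 mm, 0.26 kg, aluminium, lies flat beside the box, left or right, turned up to 0.5 rad. From here the rear edge is 85 mm along +x, the front edge 45 mm along -x.
- cover_rear_edge (a point): Middle of the cover's plain rear edge, half-way through the 3 mm thickness; 85 mm along +x and 19.5 mm below the grip's centre. Axes as the cover's.
- slot_left (a point): Left of two open slots in the cover's front edge, 16 mm wide (y), 18 mm deep; its centre is 37 mm along -x, 75 mm along +y and 19.5 mm below the grip's centre. With the cover fully home (rear edge against the stop) it lies over the left screw hole.
- slot_right (a point): The right slot, mirrored (75 mm along -y from the grip's centre).
- parts_tray_center (a point): Bystander: blue parts tray with two thumbscrews and a short red screwdriver in it, 150 x 110 x 28 mm, lying on the side of the box where the cover is not; its centre, 14 mm up.
- amber_bottle: Bystander: amber glass bottle, 64 mm across, 145 mm high, origin at the centre of its underside; behind and to one side.
- vial_rack_center (a point): Bystander: white vial rack, 80 x 130 x 35 mm, with capped vials; behind and to the other side from the bottle; its centre, 18 mm up.
Things that resemble listed ones, but are neither listed nor needed, are in the scene too. Of the things shaped like the part that bears cover_grip, the aluminium one is meant.

How it is judged:
By the outcome, as a careful person would: the job done as asked, in the order asked, and still so for the second after the job is handed in, while the arm keeps its last pose, push and grip.
It also fails if it takes over 45 s, if anything falls off the work surface, if the arm or the gripper's body presses on something with over 40 N, if the wrist force passes 120 N, or if a joint passes its speed limit or range.

ROBOT

A 7-joint arm with a two-finger parallel gripper is mounted at the origin on the work surface. World frame = base frame: x ahead of the robot, y to its left, z up, the work surface at z = 0. Lengths are in m, angles in rad, forces in N, time in s.
With the tool pointing down it reaches from about 0.425 to 0.95 m from the base axis. Payload 4.7 kg.
Tool frame: the origin (TCP) lies between the finger pads; the fingertips stand 25 mm ahead of it and the grasp point (between the pads) lies 6 mm ahead of it; x points along the fingers, z is the direction in which the jaws open and shut, and the axes are right-handed (so a half turn about x gives the same grasp; the last joint's range is limited). The gripper opens to 85 mm and grips with 20 to 120 N. Pads are 22 mm wide; open, the fingers measure 114 mm over their backs; the gripper's body (76 mm by 85 mm) begins 54 mm behind the grasp point. The pads swing forward as they close: fully open they stand 13 mm farther back than shut.
Start: joints at [1.207, 0.469, -0.049, 1.532, 0.024, 1.141, -0.082], TCP at [0.222, -0.638, 0.256] pointing down, gripper open.
Joint ranges: [-2.59, 2.59], [-0.33, 1.99], [-1.39, 1.29], [0.1, 2.45], [-1.04, 4.18], [0.21, 1.99], [-2.66, 2.66]. Speed limits (rad/s): [2.57, 2.57, 3.14, 3.14, 3.14, 3.14, 3.14].

INTERFACE

Orientations are given as a 3x3 rotation matrix whose columns are the frame's x, y, z axes.
In Python, from rig import * gives the robot as it stands. Calls block until the motion is done:
- movep(position, orientation): joint-space move of the TCP to a pose.
- move_l(position, attitude=None, feed=0.15, until_force=None): straight line of the TCP; attitude=None keeps the orientation; feed is the mean speed in m/s. With until_force (N) it stops when the force on the tool has changed by that much, and returns True; else False.
- move_joints(angles): joint-space move.
- command_gripper(opening, newtons=None): finger opening in m; newtons is the grip in N (None keeps the last); returns when the fingers have stopped.
- sleep(seconds).
- inverse_kinematics(position, orientation): joint angles nearest the present ones, or None.
- sense(): the state.
- camera(name): name is "side" or "top"; returns (picture, depth): 400x640x3 uint8, red, green, blue; 400x640 float32, m along the optical axis (not along the pixel's ray), 0 where there is no reading.
- camera_params(name): a dict with "K" (3x3 intrinsics, pixels), "dist" ([k1, k2, p1, p2, k3] as OpenCV has them; the pictures are not rectified), "position" and "rotation" of the camera in the world. Camera axes: x right, y down, z forward; pixel columns grow to the right and rows downward; lengths in m; the calibration is good to about 2 mm. A picture is of the moment at which its call begins. camera_params takes no time and is no camera call.
A pose or a line that the arm cannot do raises Unreachable and nothing moves.
- finish_job(): hands the job in, once; it reports no verdict.
The state is a dict: "time_s": time; "joint_pos": joint angles; "qd": joint speeds; "joint_efforts": joint torques, N m; "position": TCP position; "tcp_rot": TCP orientation; "wrist_force": force on the tool from outside, world axes, zero at the start; "ft_torque": the same for the moment, N m; "finger_gap": finger opening in m.
Only numpy, scipy, OpenCV 4.12 (cv2) and the standard library are available. Lean on these libraries where they do the work, as an engineer would, in place of code of your own. Each camera call takes 0.05 s, during which the arm holds its last target.

## Working session

There is one attempt and no reset: what is moved stays moved. The work goes in short steps, each a Python script; the robot and the scene stay as the last script left them, time stands still between calls to the robot, and variables do not carry over. Pictures are saved under pics/ and viewed, and the job is handed in when it is done.

```bash
ls; mkdir -p pics
python3 - <<'E'
from rig import *
import cv2,numpy as np
for n in ("side","top"):
    p,d=camera(n); cv2.imwrite(f"pics/{n}0.png",p[:,:,::-1]); np.savez(f"{n}0.npz",p=p,d=d)
    c=camera_params(n); print(n,c)
s=sense(); print(s["time_s"],s["position"],s["tcp_rot"],s["wrist_force"])
E
```

```text
pics
side {'K': array([[401.61491878,   0.        , 316.62800235],
       [  0.        , 401.61491878, 195.6753878 ],
       [  0.        ,   0.        ,   1.        ]]), 'dist': array([-0.10484217,  0.        ,  0.        ,  0.        ,  0.        ]), 'position': array([-0.16102183,  0.56894498,  1.04798172]), 'rotation': array([[-0.69185365, -0.51507008,  0.50600527],
       [-0.72203537,  0.49173497, -0.48668434],
       [ 0.00185605, -0.70206804, -0.71210745]])}
top {'K': array([[459.15739723,   0.        , 313.52329914],
       [  0.        , 459.15739723, 194.81114095],
       [  0.        ,   0.        ,   1.        ]]), 'dist': array([-0.0437095,  0.       ,  0.       ,  0.       ,  0.       ]), 'position': array([ 0.19907745, -0.04809287,  1.67536824]), 'rotation': array([[-3.41539254e-03, -9.80440492e-01,  1.96786118e-01],
       [-9.99850584e-01,  1.34824927e-05, -1.72860945e-02],
       [ 1.69453339e-02, -1.96815754e-01, -9.80294045e-01]])}
0.1 [ 0.22166801 -0.6370531   0.25536198] [[-6.22861658e-04  9.44470501e-01  3.28595625e-01]
 [ 1.65899372e-03  3.28596212e-01 -9.44469045e-01]
 [-9.99998430e-01 -4.31354761e-05 -1.77154061e-03]] [-0.82650018 -0.19410331  0.23262508]
```

View pics/side0.png

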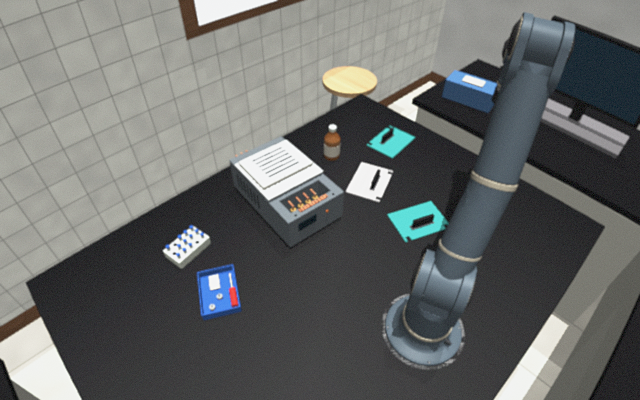

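View pics/top0.png

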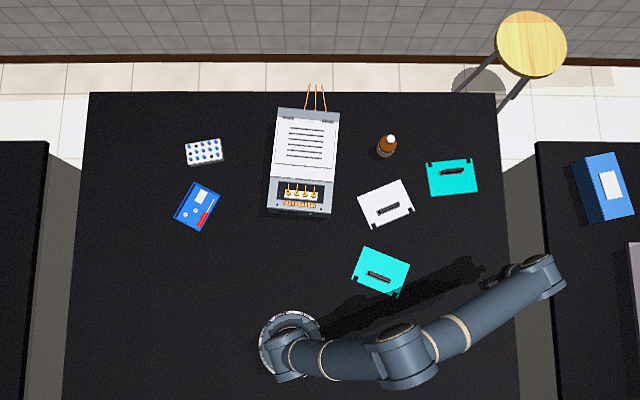

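Three plates are shaped like the cover. In the top view they are teal at (452,177), teal at (380,271) and pale grey at (386,203). The pale grey one, also at side (370,181), fits aluminium. I'll confirm that in an enlarged crop.

Run:
```python
import cv2,numpy as np
t=np.load("top0.npz");s=np.load("side0.npz")
a=cv2.resize(t["p"][95:235,255:425,::-1],None,fx=4,fy=4,interpolation=cv2.INTER_CUBIC)
b=cv2.resize(s["p"][130:250,225:405,::-1],None,fx=4,fy=4,interpolation=cv2.INTER_CUBIC)
cv2.imwrite("pics/ct.png",a);cv2.imwrite("pics/cs.png",b)
```

```text
(no output)
```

View pics/ct.png

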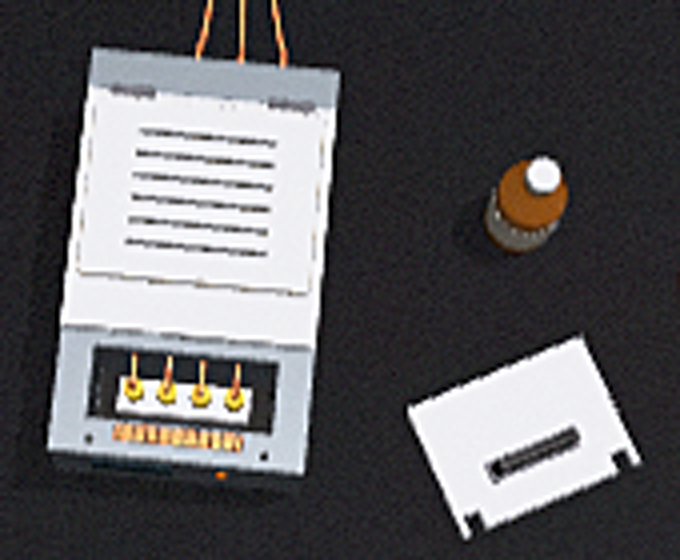

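View pics/cs.png

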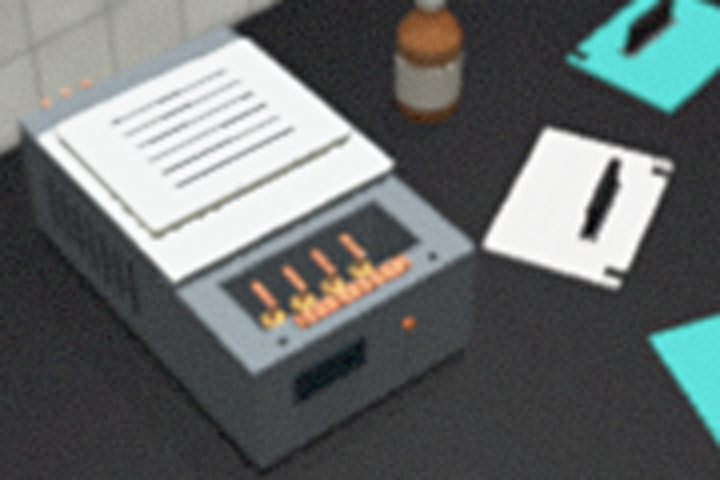

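The crops confirm it. The pale cover's rear edge faces away from the robot, and its slots are at top crop (475,520) and (622,460). The screw holes are at top crop (88,439) and (264,456), and side crop (282,342) and (432,256). Next I measure the poses.

```bash
cat > h.py <<'E'
import cv2,numpy as np
from rig import *
def ray(n,uv):
    c=camera_params(n); u=cv2.undistortPoints(np.array(uv,float).reshape(-1,1,2),c["K"],c["dist"]).reshape(-1,2)
    return c["position"],np.c_[u,np.ones(len(u))]@c["rotation"].T
def onz(n,uv,z):
    o,d=ray(n,uv); return o+d*((z-o[2])/d[:,2])[:,None]
def proj(n,P):
    c=camera_params(n); R=c["rotation"].T
    return cv2.projectPoints(np.array(P,float).reshape(-1,1,3),cv2.Rodrigues(R)[0],-R@c["position"],c["K"],c["dist"])[0].reshape(-1,2)
def dark(g,u,v,r=4):
    u0,v0=int(round(u)),int(round(v)); w=g[v0-r:v0+r+1,u0-r:u0+r+1].astype(float)
    k=np.clip(np.median(w)-15-w,0,None); yy,xx=np.mgrid[-r:r+1,-r:r+1]
    return u0+(k*xx).sum()/k.sum(),v0+(k*yy).sum()/k.sum()
def rz(a): return np.array([[np.cos(a),-np.sin(a),0],[np.sin(a),np.cos(a),0],[0,0,1]])
E
python3 - <<'E'
from h import *
t=np.load("top0.npz")["p"];s=np.load("side0.npz")["p"]
gt=cv2.cvtColor(t,6+1);gs=cv2.cvtColor(s,7)
H={}
for n,g,pts in (("top",gt,[(276.9,204.6),(320.9,208.9)]),("side",gs,[(295.4,215.4),(333,194)])):
    q=[dark(g,*p,r=3) for p in pts]; P=onz(n,q,.13); H[n]=P
    d=P[0]-P[1]; a=np.arctan2(-d[0],d[1]); m=P.mean(0)
    print(n,"holes",np.round(q,1),P.round(4),"dist",np.linalg.norm(d),"yaw",a,"org",m+rz(a)@[.168,0,0])
for n,im,c in (("top",t,(386,203)),("side",s,(370,181))):
    m=(im.min(2)>120).astype(np.uint8)
    k,l,st,ce=cv2.connectedComponentsWithStats(m)
    i=l[c[1]-14 if n=="top" else c[1],c[0]-8]; print(st[i])
    cs,_=cv2.findContours((l==i).astype(np.uint8),0,1); ct=max(cs,key=cv2.contourArea).reshape(-1,2)
    P=onz(n,ct,.003)[:,:2]
    r=cv2.minAreaRect((P*1000).astype(np.float32)); print(n,"cover rect mm",r); B=cv2.boxPoints(r);print(B.round(1).tolist())
    hs=np.array(cv2.approxPolyDP(ct.reshape(-1,1,2),3,True)).reshape(-1,2); print(hs.tolist())
    # grip
    x,y,w,h,_=st[i]; sub=((im[y:y+h,x:x+w].max(2)<90)&(cv2.fillPoly(np.zeros(m.shape,np.uint8),[cv2.convexHull(ct)],1)[y:y+h,x:x+w]>0)).astype(np.uint8)
    k,l2,st2,ce2=cv2.connectedComponentsWithStats(sub); j=1+st2[1:,4].argmax()
    print("grip",st2[1:].tolist(),ce2[j]+[x,y],onz(n,[ce2[j]+[x,y]],.025))
E
```

```text
top holes [[276.6 206.2]
 [320.6 210.1]] [[ 0.4695  0.0508  0.13  ]
 [ 0.4562 -0.0993  0.13  ]] dist 0.1506872708739664 yaw -0.08843220645026871 org [ 0.63020809 -0.03907509  0.13      ]
side holes [[296.1 216. ]
 [334.3 195.4]] [[ 0.4717  0.0474  0.13  ]
 [ 0.453  -0.1002  0.13  ]] dist 0.1487623404197709 yaw -0.1261817174002799 org [ 0.62897524 -0.04751279  0.13      ]
[ 357  179   58   51 1555]
top cover rect mm ((502.1788024902344, -344.2958984375), (133.25927734375, 180.856201171875), 22.844623565673828)
[[405.70001220703125, -286.79998779296875], [475.8999938964844, -453.5], [598.7000122070312, -401.79998779296875], [528.5, -235.10000610351562]]
[[400, 179], [357, 196], [371, 229], [373, 222], [378, 226], [408, 213], [409, 207], [414, 210]]
grip [[38, 1, 1, 1, 1], [40, 0, 1, 1, 1], [33, 3, 1, 1, 1], [35, 2, 1, 1, 1], [28, 5, 1, 1, 1], [31, 4, 1, 1, 1], [23, 7, 1, 1, 1], [26, 6, 1, 1, 1], [19, 9, 1, 1, 1], [21, 8, 1, 1, 1], [14, 11, 1, 1, 1], [16, 10, 1, 1, 1], [9, 13, 1, 1, 1], [11, 12, 1, 1, 1], [4, 15, 1, 1, 1], [7, 14, 1, 1, 1], [2, 16, 1, 1, 1], [0, 21, 1, 1, 1], [1, 23, 1,
[... 536 characters left out ...]
63291139] [[ 0.48249642 -0.35259556  0.025     ]]
[ 346  162   47   40 1107]
side cover rect mm ((500.7192687988281, -347.5968017578125), (135.35743713378906, 189.1600341796875), 22.45699691772461)
[[402.0, -286.0], [474.29998779296875, -460.8999938964844], [599.4000244140625, -409.20001220703125], [527.0999755859375, -234.3000030517578]]
[[361, 162], [346, 191], [379, 201], [376, 197], [382, 196], [391, 175], [387, 172], [392, 170]]
grip [[31, 3, 1, 1, 1], [25, 8, 9, 19, 68], [43, 10, 1, 1, 1], [46, 11, 1, 1, 1], [44, 17, 1, 1, 1], [3, 20, 1, 1, 1], [41, 24, 1, 1, 1], [40, 26, 1, 1, 1], [39, 28, 1, 1, 1], [31, 35, 5, 3, 6]] [374.95588235 179.57352941] [[ 0.4764272  -0.34620464  0.025     ]]
```

```bash
cat >> h.py <<'E'
def edge(im,pa,pb,half=4,n=40,sign=None):
    """sub-pixel edge points near segment pa-pb: max gradient along normal"""
    g=cv2.GaussianBlur(im.astype(np.float32).mean(2),(0,0),.7)
    pa,pb=np.array(pa,float),np.array(pb,float); t=(pb-pa)/np.linalg.norm(pb-pa); nn=np.array([-t[1],t[0]])
    o=np.arange(-half,half+.01,.25); out=[]
    for f in np.linspace(.06,.94,n):
        q=pa+f*(pb-pa)+o[:,None]*nn
        pr=cv2.remap(g,q[:,0].astype(np.float32)[None],q[:,1].astype(np.float32)[None],1)[0]
        gr=np.abs(np.gradient(pr)); i=gr.argmax(); w=gr[max(0,i-4):i+5]
        out.append(pa+f*(pb-pa)+nn*(o[max(0,i-4):i+5]*w).sum()/w.sum())
    return np.array(out,np.float32)
def fitl(P):
    vx,vy,x0,y0=cv2.fitLine((P[:,:2]*1000).astype(np.float32),cv2.DIST_HUBER,0,.5,.01).ravel()
    r=(P[:,0]*1000-x0)*vy-(P[:,1]*1000-y0)*vx
    return np.array([vx,vy]),np.array([x0,y0])/1000,np.median(abs(r))
E
python3 - <<'E'
from h import *
T=lambda x,y:(255+(x+.5)/4-.5,95+(y+.5)/4-.5)
S=lambda x,y:(225+(x+.5)/4-.5,130+(y+.5)/4-.5)
t=np.load("top0.npz")["p"];s=np.load("side0.npz")["p"]
J=[("top","lidfront",T(64,326),T(308,347),.143),("top","boxleft",T(62,345),T(50,440),.13),("top","boxright",T(312,355),T(303,465),.13),
("top","front",T(52,450),T(300,473),.13),("top","lidL",T(78,275),T(64,320),.145),
("side","lidfront",S(180,280),S(390,168),.143),("side","front",S(262,370),S(468,248),.13),("side","right",S(400,180),S(468,240),.13),("side","left",S(185,290),S(258,368),.13)]
for n,k,a,b,z in J:
    e=edge(t if n=="top" else s,a,b,half=3); P=onz(n,e,z); d,p,r=fitl(P)
    ang=np.arctan2(d[1],d[0]); ang=(ang+np.pi/4)%(np.pi/2)-np.pi/4
    print(n,k,"ang",ang.round(4),"p",p.round(4),"res mm",r.round(2))
E
```

```text
top lidfront ang -0.0949 p [ 0.5657 -0.0302] res mm 0.55
top boxleft ang -0.1047 p [0.517  0.0813] res mm 0.09
top boxright ang -0.093 p [ 0.499  -0.1384] res mm 0.42
top front ang -0.097 p [ 0.4586 -0.0029] res mm 0.53
top lidL ang -0.1396 p [0.6031 0.0721] res mm 0.27
side lidfront ang -0.0999 p [ 0.5632 -0.0273] res mm 0.29
side front ang -0.1002 p [ 0.456  -0.0235] res mm 0.39
side right ang -0.1028 p [ 0.5006 -0.1425] res mm 0.29
side left ang -0.1107 p [0.5177 0.079 ] res mm 0.14
```

Run:
```python
from h import *
t=np.load("top0.npz")["p"];s=np.load("side0.npz")["p"]
for n,im,rear,left,right,front in (("top",t,((357,196.5),(400,179)),((357,197),(371,229)),((400.5,179),(414,210)),((378,226),(408,213))),("side",s,((346,191),(361,162)),((346,191),(379,201.5)),((361.5,162),(392,170)),((382,196),(391,175)))):
    R={}
    for k,seg in (("rear",rear),("left",left),("right",right),("front",front)):
        d,p,r=fitl(onz(n,edge(im,*seg,half=2.5),.0025)); a=np.arctan2(d[1],d[0]); a=(a)%(np.pi/2); R[k]=p
        print(n,k,a.round(4),p.round(4),r.round(2))
    a=.395; ex=np.array([np.cos(a),np.sin(a)]);ey=np.array([-ex[1],ex[0]])
    xr,xf,yl,yr=R["rear"]@ex,R["front"]@ex,R["left"]@ey,R["right"]@ey
    print("len",xr-xf,"wid",yl-yr,"grip",ex*((xr+xf)/2-.02)+ey*(yl+yr)/2)
dn=np.array([0,0,-1.])
def att(yaw,sg): z=np.array([np.cos(yaw),np.sin(yaw),0])*sg; return np.c_[dn,np.cross(z,dn),z]
for sg in (1,-1):
    print(sg,inverse_kinematics([.483,-.353,.032],att(.395,sg)),inverse_kinematics([.505,-.03,.162],att(-.098,sg)))
```

```text
top rear 0.3992 [ 0.564  -0.3227] 0.32
top left 0.3983 [ 0.4738 -0.2583] 0.27
top right 0.404 [ 0.5464 -0.4242] 0.23
top front 0.3954 [ 0.4431 -0.3749] 0.45
len 0.1317308123143936 wid 0.18103027766876456 grip [ 0.48339347 -0.35234073]
side rear 0.3971 [ 0.563  -0.3214] 0.22
side left 0.3855 [ 0.463  -0.2623] 0.64
side right 0.4009 [ 0.5382 -0.4336] 0.75
side front 0.3991 [ 0.4393 -0.3735] 0.1
len 0.134216395449461 wid 0.18699689980925216 grip [ 0.48276418 -0.35536733]
1 [ 0.85618724  0.65582344 -0.40202999  1.87318286  0.38463214  0.68921025
  0.62336436] [ 0.49090858  0.37666431 -0.63189969  2.00022993  0.29234195  0.85394216
 -0.39997452]
-1 [ 0.43687091  0.62250386  0.16729007  1.89951074 -0.16492811  0.63272434
 -2.03995764] [ 0.8560286   0.58846101 -1.17275112  1.98367729  0.64823116  1.01120842
  2.41459485]
```

```bash
cat >> h.py <<'E'
dn=np.array([0,0,-1.])
def att(yaw,tilt=0):
    """tool down, tool z along part x (yaw); tilt>0 = part's rear edge (x) down"""
    c,s=np.cos(tilt),np.sin(tilt)
    L=np.array([[-s,0,c],[0,1,0],[-c,0,-s]])  # columns tool x,y,z in part yaw frame
    A=rz(yaw)@L; A[:,1]=np.cross(A[:,2],A[:,0]); return A
def st(m=""):
    s=sense(); print(m,"t",round(s["time_s"],2),"p",np.round(s["position"],4),"F",np.round(s["wrist_force"],2),"M",np.round(s["ft_torque"],2),"gap",round(s["finger_gap"],4),"rotz",np.round(s["tcp_rot"][:,2],4)); return s
def snap(n,f,box=None,k=1):
    p,d=camera(n); np.savez(f+".npz",p=p,d=d); im=p[:,:,::-1]
    if box: im=im[box[1]:box[3],box[0]:box[2]]
    cv2.imwrite(f"pics/{f}.png",cv2.resize(im,None,fx=k,fy=k,interpolation=cv2.INTER_CUBIC)); return p
E
python3 - <<'E'
from h import *
print(att(.398).round(3))
A=att(.398); g=np.array([.4832,-.353])
movep([*g,.15],A); st()
move_l([*g,.033],feed=.12); st()
p=snap("top","g1",(330,160,450,280),5)
E
```

```text
[[ 0.    -0.388  0.922]
 [ 0.     0.922  0.388]
 [-1.     0.     0.   ]]
 t 1.58 p [ 0.4825 -0.3547  0.1501] F [ 0.54  0.44 -0.44] M [ 0.01 -0.06 -0.01] gap 0.0851 rotz [ 9.230e-01  3.848e-01 -6.000e-04]
 t 2.71 p [ 0.4838 -0.3533  0.0338] F [ 0.19 -0.36 -0.3 ] M [ 0.    0.02 -0.  ] gap 0.0852 rotz [9.218e-01 3.876e-01 9.000e-04]
```

View pics/g1.png

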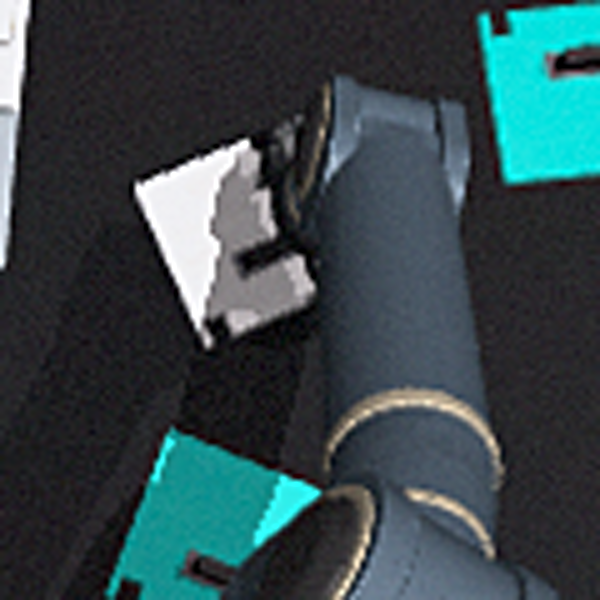

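The gripper straddles the cover's bar, with the bar's left end visible at crop (245,262), and nothing has been disturbed. Next I grip and lift.

Run:
```python
from h import *
command_gripper(0.0,80); s=st("closed")
p=s["position"]
move_l([p[0],p[1],.06],feed=.1); st("lift")
move_l([p[0],p[1],.28],feed=.2); st("up")
B=np.array([.6354,-.0424,0]);a=-.098
tgt=B+rz(a)@[-.131-.075,0,0]
movep([tgt[0],tgt[1],.28],att(a,.04)); st("pre")
snap("top","p1",(250,140,410,260),5); snap("side","p2",(220,110,400,250),4)
```

```text
closed t 3.42 p [ 0.4833 -0.3531  0.0332] F [-0.47  1.21  1.58] M [0.04 0.14 0.02] gap 0.0109 rotz [0.9219 0.3875 0.    ]
lift t 3.84 p [ 0.4833 -0.3532  0.0602] F [ 0.25 -0.13 -2.28] M [0.01 0.02 0.05] gap 0.0107 rotz [9.219e-01 3.875e-01 3.000e-04]
up t 5.09 p [ 0.4825 -0.3527  0.2785] F [-0.42  0.25 -2.74] M [-0.03  0.01 -0.04] gap 0.0106 rotz [ 0.9218  0.3877 -0.0015]
pre t 6.36 p [ 0.4308 -0.0232  0.2799] F [ 1.24  0.04 -2.06] M [-0.08  0.03  0.01] gap 0.0109 rotz [ 0.9943 -0.0989 -0.0399]
```

View pics/p1.png

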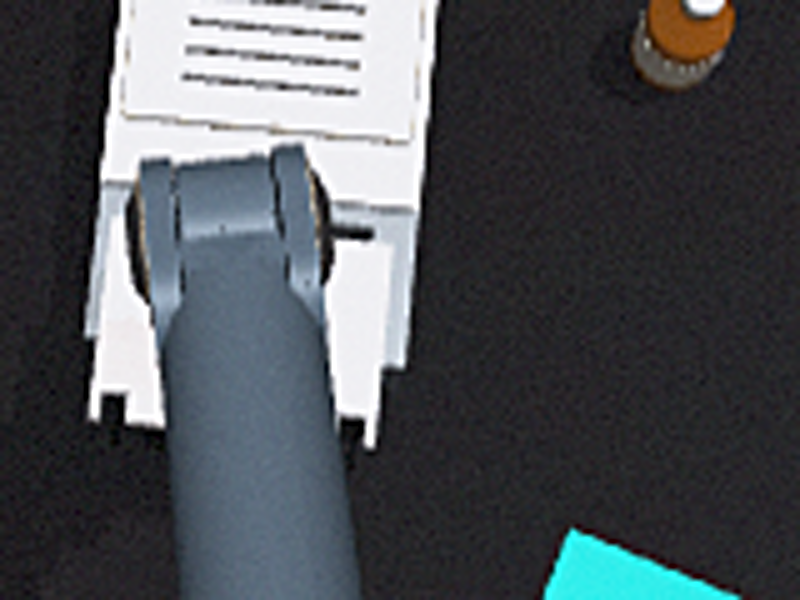

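View pics/p2.png

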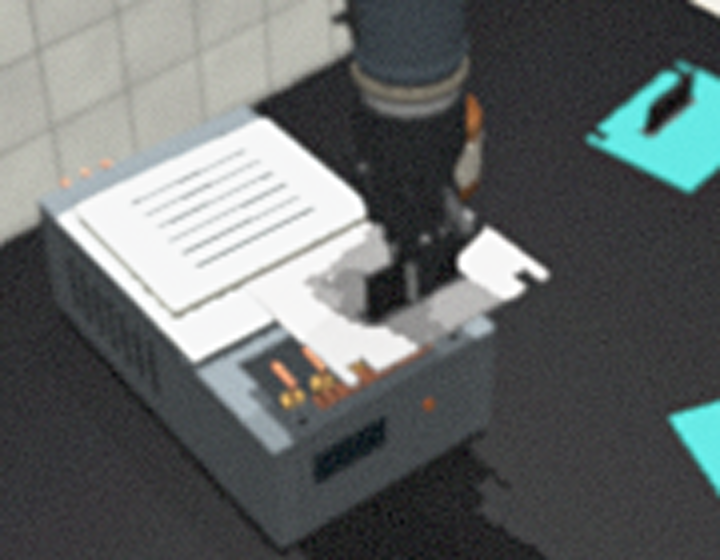

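The cover is held well, with its slots at top crop (112,405) and (352,430). I'll lower it in front of the lap, then check lateral position and yaw against the holes and rim at near the same height.

```bash
cat >> h.py <<'E'
B=np.array([.6354,-.0424,0]);a=-.098; H=.0332
def tcp(rear_x,zu,tilt,y=0.,yaw=a):
    """TCP for rear underside edge at box x rear_x, height zu"""
    c,s=np.cos(tilt),np.sin(tilt)
    P=B+rz(a)@[rear_x,y,0]+rz(yaw)@[-(.085*c-H*s),0,0]; P[2]=zu+H*c+.085*s; return P
E
python3 - <<'E'
from h import *
move_l(tcp(-.111,.165,.04),att(a,.04),feed=.2)
move_l(tcp(-.111,.150,.04),feed=.1); st()
snap("top","q1",(250,140,410,260),5); snap("side","q2",(220,110,400,250),4)
E
```

```text
t 7.31 p [ 0.4419 -0.0234  0.1872] F [ 0.19 -0.29 -2.52] M [0.01 0.03 0.  ] gap 0.0107 rotz [ 0.9944 -0.0979 -0.0393]
```

View pics/q1.png

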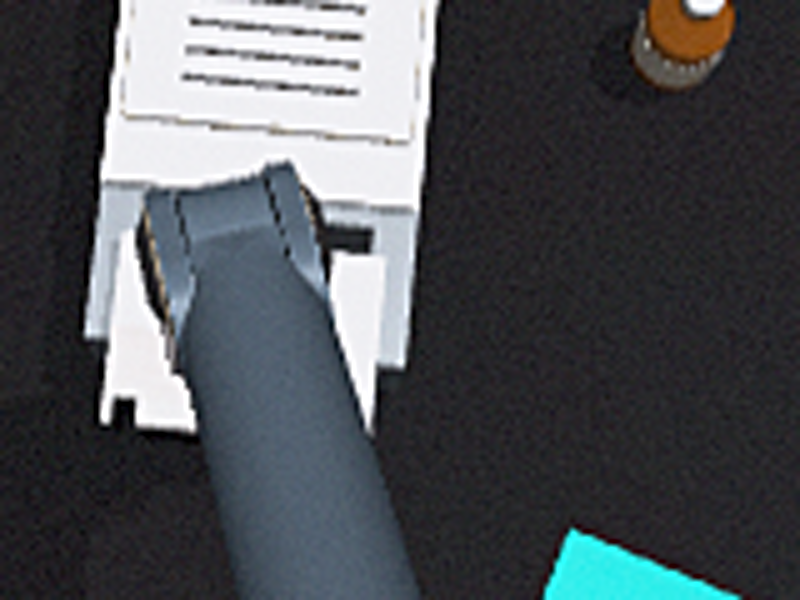

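View pics/q2.png

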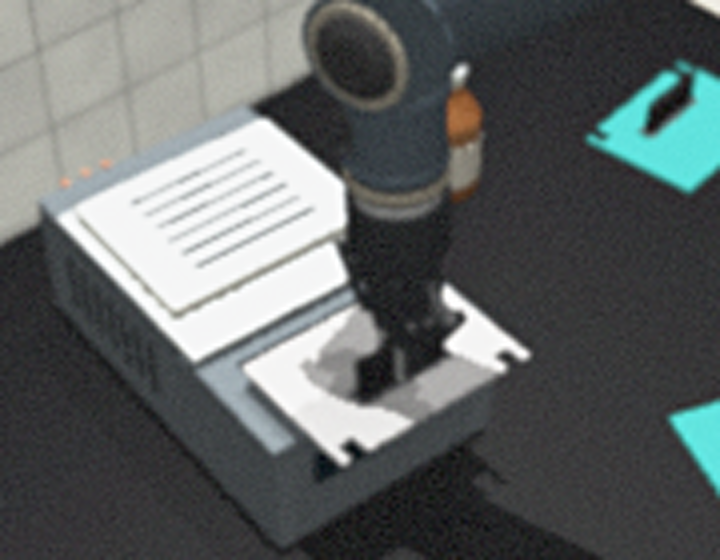

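```bash
cat > meas.py <<'E'
from h import *
def go(jobs,imgs):
    for n,k,A_,B_,z,ax in jobs:
        P=onz(n,edge(imgs[n],A_,B_,half=2.5),z); d,p,r=fitl(P); ang=np.arctan2(d[1],d[0]); ang=(ang+np.pi/4)%(np.pi/2)-np.pi/4
        q=rz(a).T@(np.array([*p,0])-[B[0],B[1],0]); print(n,k,"ang",ang.round(4),"box xy mm",(q*1000).round(1)[:2],"res",r.round(2))
E
python3 - <<'E'
from meas import *
T=lambda x,y:(250+(x+.5)/5-.5,140+(y+.5)/5-.5); S=lambda x,y:(220+(x+.5)/4-.5,110+(y+.5)/4-.5)
im={"top":np.load("q1.npz")["p"],"side":np.load("q2.npz")["p"]}
go([("top","cov L",T(121,245),T(103,415),.1555,0),("top","cov R",T(384,255),T(372,430),.1555,0),("top","cov front",T(137,430),T(192,434),.1585,0),
("top","box L",T(103,190),T(86,335),.13,0),("top","box R",T(414,215),T(402,365),.13,0),
("side","cov rear",S(245,367),S(330,322),.153,0),("side","cov L",S(245,370),S(340,462),.1555,0),("side","cov R",S(455,290),S(528,352),.1555,0),("side","cov front",S(368,447),S(495,370),.158,0),
("side","box L",S(203,370),S(280,450),.13,0),("side","lid",S(200,362),S(300,308),.143,0)],im)
E
```

```text
top cov L ang -0.1056 box xy mm [-177.8   91.5] res 0.35
top cov R ang -0.094 box xy mm [-168.8  -88.9] res 0.35
top cov front ang -0.0822 box xy mm [-241.2   47. ] res 0.32
top box L ang -0.0986 box xy mm [-127.8  111.4] res 0.42
top box R ang -0.0975 box xy mm [-118.5 -108.8] res 0.37
side cov rear ang -0.0986 box xy mm [-108.6   45.2] res 0.26
side cov L ang -0.0854 box xy mm [-176.8   90. ] res 0.35
side cov R ang -0.0959 box xy mm [-193.8  -95. ] res 0.15
side cov front ang -0.0964 box xy mm [-2.408e+02 -2.000e-01] res 0.33
side box L ang -0.1034 box xy mm [-130.  109.] res 0.18
side lid ang -0.0993 box xy mm [-73.2  58.6] res 0.13
```

Cover and box both centre at +1.3 mm in the top view, and their yaws agree within measurement noise. Now I insert it.

Run:
```python
from h import *
move_l(tcp(-.088,.150,.04),feed=.1)
r=move_l(tcp(-.088,.1335,.04),feed=.05,until_force=4); st(f"low {r}")
r=move_l(tcp(-.060,.1335,.04),feed=.04,until_force=4); s=st(f"in {r}")
print((rz(a).T@(s["position"]-tcp(-.046,.1335,.04))*1000).round(1))
if not r:
    r=move_l(tcp(-.040,.1335,.04),feed=.025,until_force=6); s=st(f"stop {r}")
    print((rz(a).T@(s["position"]-tcp(-.046,.1335,.04))*1000).round(1))
snap("top","r1",(250,140,410,260),5); snap("side","r2",(220,110,400,250),4)
```

```text
low False t 8.28 p [ 0.4643 -0.0255  0.1697] F [-0.06  0.08 -2.45] M [0.02 0.   0.02] gap 0.0109 rotz [ 0.9944 -0.0975 -0.0409]
in False t 9.12 p [ 0.4922 -0.0283  0.1699] F [-0.95 -0.05 -1.89] M [ 0.   -0.05 -0.01] gap 0.0108 rotz [ 0.9944 -0.0976 -0.0406]
[-14.3   0.   -0.1]
stop True t 9.71 p [ 0.5054 -0.0299  0.1693] F [-0.58 -0.22 -3.28] M [-0.03 -0.06 -0.07] gap 0.0108 rotz [ 0.9942 -0.0981 -0.0435]
[-1.  -0.3 -0.8]
```

View pics/r1.png

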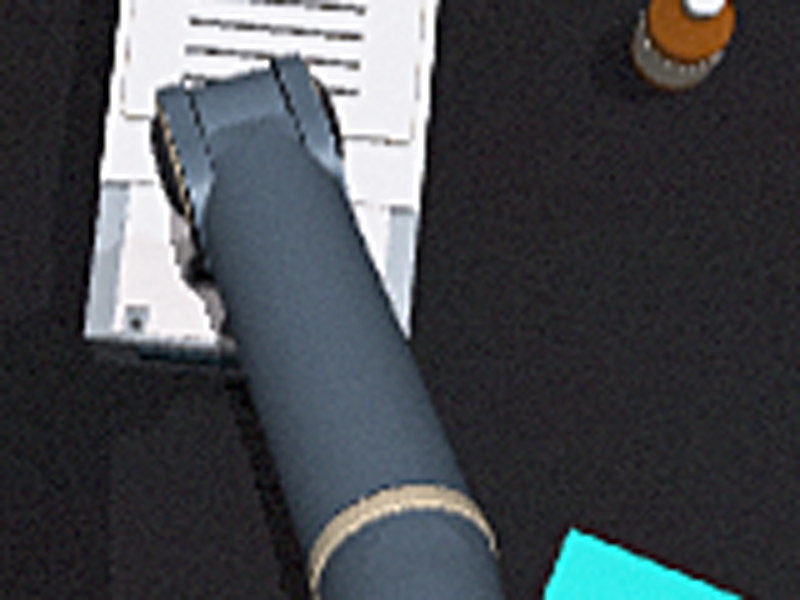

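View pics/r2.png

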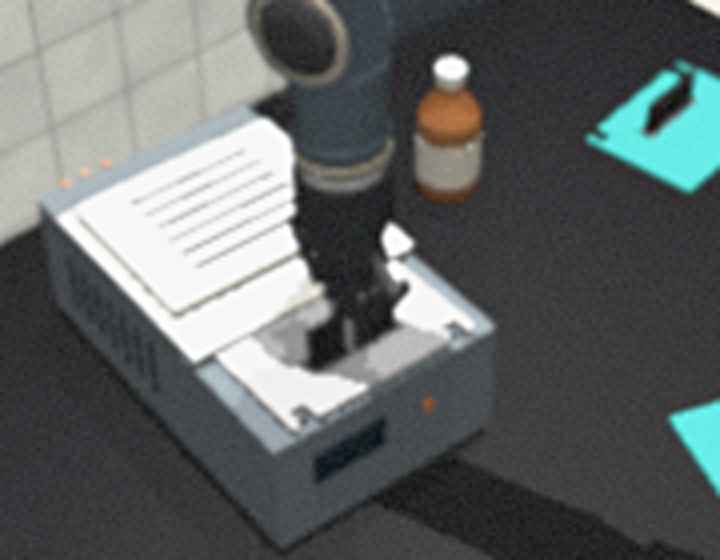

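The stop was felt within about 1 mm of its predicted place, and the dark screw holes show through both slots at side crop (303,415) and (457,330). The lid is shut. Next I level the cover onto the strip, re-seat it against the stop and press down.

Run:
```python
from h import *
def rel(s): print("   box-frame vs home flat mm",(rz(a).T@(s["position"]-tcp(-.046,.130,0))*1000).round(1),"tilt",-s["tcp_rot"][2,2].round(4))
r=move_l(tcp(-.0480,.1315,.02),att(a,.02),feed=.03); rel(st(f"half {r}"))
r=move_l(tcp(-.0480,.1310,.0),att(a,0),feed=.03,until_force=25); rel(st(f"flat {r}"))
r=move_l(tcp(-.040,.1308,.0),att(a,0),feed=.02,until_force=8); rel(st(f"push {r}"))
sleep(.2); rel(st("rest"))
```

```text
half False t 10.06 p [ 0.5034 -0.0294  0.1665] F [-1.35  0.52  0.36] M [-0.01  0.27  0.02] gap 0.0108 rotz [ 0.995  -0.0977 -0.0207]
   box-frame vs home flat mm [-1.7 -0.   3.3] tilt 0.0207
flat False t 10.31 p [ 0.5034 -0.0294  0.1647] F [ 0.7  -0.28  2.35] M [0.08 0.13 0.  ] gap 0.0108 rotz [ 9.952e-01 -9.790e-02  5.000e-04]
   box-frame vs home flat mm [-1.6  0.1  1.5] tilt -0.0005
push True t 10.61 p [ 0.505  -0.0296  0.1638] F [-0.12 -0.74  3.64] M [0.06 0.11 0.04] gap 0.0108 rotz [ 0.9952 -0.098  -0.0062]
   box-frame vs home flat mm [-0.   0.   0.6] tilt 0.0062
rest t 10.81 p [ 0.505  -0.0296  0.1637] F [ 1.53 -0.41  3.35] M [-0.04 -0.24  0.07] gap 0.0108 rotz [ 0.9952 -0.098  -0.0052]
   box-frame vs home flat mm [-0.1  0.   0.5] tilt 0.0052
```

Run:
```python
from h import *
def rel(s): print("   mm",(rz(a).T@(s["position"]-tcp(-.046,.130,0))*1000).round(1),"tilt",-s["tcp_rot"][2,2].round(4),"Fbox",(rz(a).T@s["wrist_force"]).round(1))
for z in (.130,.129,.128,.127,.126):
    move_l(tcp(-.0450,z,0),att(a,0),feed=.02,until_force=30); sleep(.15); s=st(f"z{z}"); rel(s)
    f=np.mean([sense()["wrist_force"][2] for _ in range(3)])
    if f>18: break
```

```text
z0.13 t 11.22 p [ 0.5049 -0.0296  0.1633] F [-3.36 -0.35  7.03] M [0.11 0.76 0.03] gap 0.0108 rotz [ 0.9952 -0.0978 -0.0026]
   mm [-0.2 -0.   0.1] tilt 0.0026 Fbox [-3.3 -0.7  7. ]
z0.129 t 11.62 p [ 0.5049 -0.0296  0.1632] F [-6.69 -0.26 14.45] M [0.08 1.26 0.03] gap 0.0103 rotz [ 0.9952 -0.0978 -0.0025]
   mm [-0.2  0.  -0. ] tilt 0.0025 Fbox [-6.6 -0.9 14.5]
z0.128 t 12.02 p [ 0.5048 -0.0296  0.1631] F [-10.12   0.11  22.79] M [0.02 1.91 0.06] gap 0.0105 rotz [ 0.9952 -0.098  -0.0025]
   mm [-0.2 -0.  -0.1] tilt 0.0025 Fbox [-10.1  -0.9  22.8]
```

Run:
```python
from h import *
def rel(s): print("   mm",(rz(a).T@(s["position"]-tcp(-.046,.130,0))*1000).round(1),"tilt",-s["tcp_rot"][2,2].round(4),"Fbox",(rz(a).T@s["wrist_force"]).round(1))
move_l(tcp(-.0455,.128,-.008),att(a,-.008),feed=.02,until_force=30); sleep(.3); rel(st())
snap("side","f2",(260,140,360,230),8); snap("top","f1",(260,160,340,220),9)
```

```text
t 12.57 p [ 0.5048 -0.0295  0.1632] F [-8.88 -0.68 25.41] M [ 0.04  2.32 -0.01] gap 0.0108 rotz [ 0.9951 -0.0983  0.0066]
   mm [-0.3  0.  -0. ] tilt -0.0066 Fbox [-8.8 -1.5 25.4]
```

View pics/f2.png

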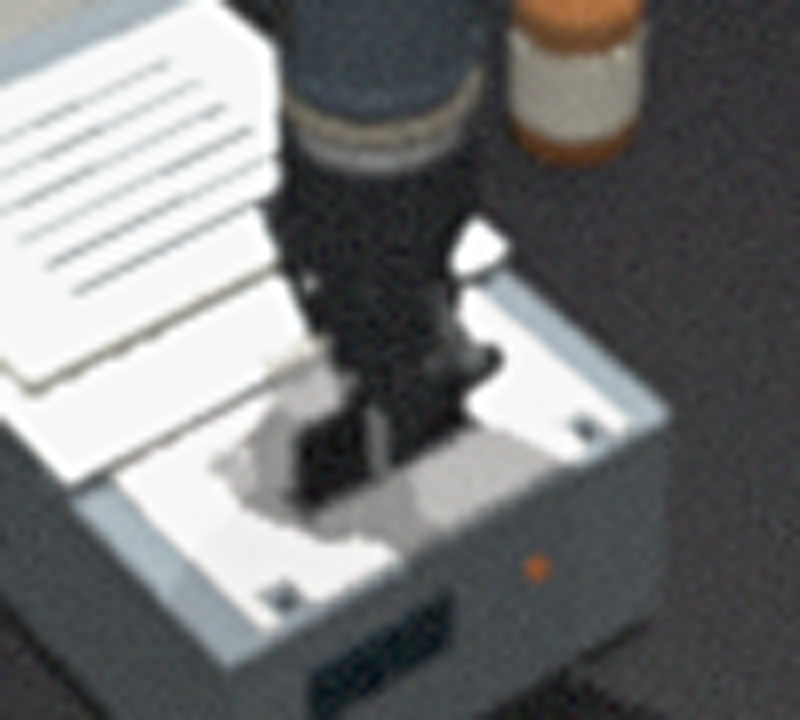

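View pics/f1.png

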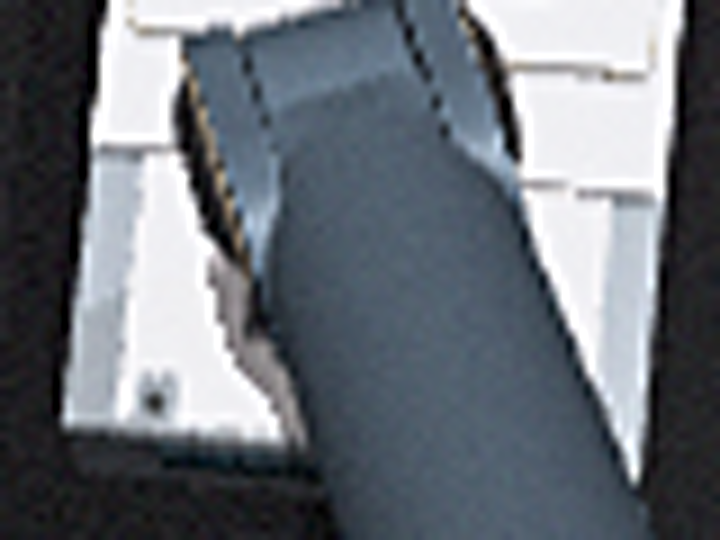

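Both slots sit over their holes, at side crop (283,598) and (587,430), and the plate lies under the white lap with grey rim visible on both sides. I'll bring the tool back to level, which is the attitude it gripped the flat plate at. Then I'll compare the lid with its first picture and check that the hold is steady.

Run:
```python
from meas import *
def rel(s): print("   mm",(rz(a).T@(s["position"]-tcp(-.046,.130,0))*1000).round(1),"tilt",-s["tcp_rot"][2,2].round(4),"Fbox",(rz(a).T@s["wrist_force"]).round(1))
move_l(tcp(-.0453,.128,-.003),att(a,-.003),feed=.02,until_force=30); sleep(.4); rel(st())
sleep(.6); rel(st())
t=snap("top","z1"); s=snap("side","z2")
S=lambda x,y:(260+(x+.5)/8-.5,140+(y+.5)/8-.5)
T=lambda x,y:(260+(x+.5)/9-.5,160+(y+.5)/9-.5)
for nm,im in (("before",np.load("side0.npz")["p"]),("now",s)):
    e=edge(im,S(-60,455),S(-60+128,480+0),half=2) if 0 else edge(im,(237,178),(268.5,200),half=3)
    d,p,r=fitl(np.c_[e,e[:,0]]/1000); print(nm,"lid left edge px at mid",e.mean(0).round(2))
z=[onz("side",edge(s,S(75,488),S(250,395),half=2),.143)]
go([("side","lid front",S(75,488),S(250,395),.143,0),("side","cov front",S(310,615),S(390,570),.133,0),("side","cov L",S(120,485),S(255,625),.133,0),("side","cov R",S(500,285),S(630,400),.133,0),("top","cov L",T(140,170),T(115,410),.133,0)],{"side":s,"top":t})
```

```text
t 13.32 p [ 0.5048 -0.0295  0.1632] F [-8.87 -0.4  23.49] M [ 0.03  1.96 -0.04] gap 0.0109 rotz [ 0.9952 -0.0981  0.0012]
   mm [-0.2  0.  -0. ] tilt -0.0012 Fbox [-8.8 -1.3 23.5]
 t 13.92 p [ 0.5048 -0.0296  0.1631] F [-9.43 -0.5  23.01] M [0.04 1.94 0.02] gap 0.0111 rotz [ 0.9952 -0.0982  0.0012]
   mm [-0.2  0.  -0.1] tilt -0.0012 Fbox [-9.3 -1.4 23. ]
before lid left edge px at mid [253.67 187.68]
now lid left edge px at mid [253.53 187.88]
side lid front ang -0.0995 box xy mm [-73.   70.4] res 1.4
side cov front ang -0.0659 box xy mm [-178.6   51.2] res 0.6
side cov L ang -0.1015 box xy mm [-123.8   89.6] res 0.36
side cov R ang -0.1055 box xy mm [-120.9 -109.4] res 0.16
top cov L ang -0.1076 box xy mm [-132.8   91.3] res 0.49
```

View pics/z2.png

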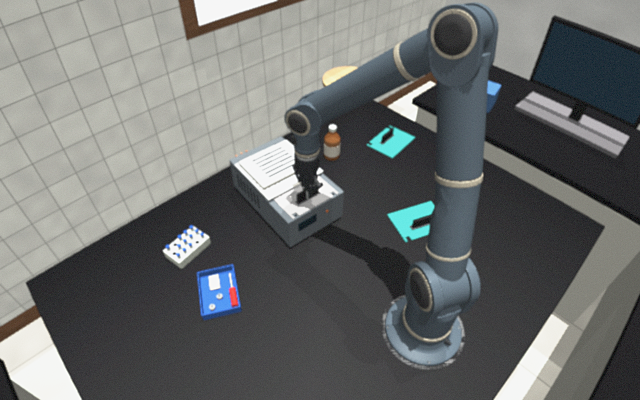

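The tray (218,290), rack (187,245) and bottle (332,143) are where they were. The lid is shut and the hold is steady, so I'm handing in.

```bash
python3 -c "
from rig import *
finish_job()"
```

```text
the job is handed in; nothing more can be done
```

The bay cover is back over the gas bay with its rear edge under the lid lap. The robot is still holding it pressed flat, and I handed the job in at about 14 s. I picked up the pale aluminium cover, not either of the teal ones, and slid it in rear edge slightly down until I felt the stop. Then I levelled it, pushed it home again and pressed down.

**Last checks before handing in:**
- **Seating:** the rear edge is within about 0.3 mm of the predicted stop position, with about 9 N holding it there. Both screw holes showed through their slots.
- **Pressing:** the push-down is about 23 N and steady. The cover's height is within 0.1 mm of lying flat on the box, and its tilt is about 0.001 rad.
- **Lid and bystanders:** the lid's edge moved by no more than 0.2 pixel from the first picture, so it stayed shut. The tray, bottle and vial rack look unmoved.

**Checks that failed or disagreed:**
- In the last edge check, the cover's right edge gave no usable reading because the fit locked onto the box's own edge. The front-edge reading was unreliable too, probably for the same reason. For those I relied on the picture and the force readings.
- My first screw-hole measurement was about 5 mm off, caused by the nearby dark box edge, so I used the edge lines instead.

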